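Seat a waveguide adapter's post in its post holder and set the collar

TASK

Take the post that carries the brass waveguide adapter out of the rack and lower it gently into the empty post holder, against the drag of the holder's spring plunger, until it bottoms out. Then slide the white collar on the post down until it rests on the holder's rim, so that the height is marked. Do not ram the post or the collar, and leave the spare posts and the ball driver where they are.

Things in the scene. Friction and masses are not known exactly. Their poses are not given: they have to be found in the camera images.
- adapter_post: Steel post, 12.7 mm in diameter, 82 mm long, 1.2 mm chamfer at the foot, upright in a hole of the rack; on top a brass waveguide adapter 18 mm high (82 to 100 mm above the foot), 20 mm wide along the body's y (flat sides to grip) and from -24 to +15 mm along x. Origin: centre of the foot's underside; z up the post. 0.13 kg, give or take 20 percent.
- adapter_mid (a point): Centre of the brass adapter, on the post's axis, 91 mm above the foot.
- post_foot (a point): Centre of the post's underside.
- collar (a joint): White nylon push-on collar on that post, 34 mm in diameter and 12 mm high, about 1.5 N of friction on the post, so it stays where it is left. Value: metres it has been slid down; at 0 its underside is 54 mm above the foot; it starts between 0 and 0.002 and can slide to 0.042.
- collar_under (a point): Centre of the collar's underside, on the post's axis.
- post_holder: Upright aluminium tube, 26 mm in diameter, 58 mm high, fixed to the table by a flange and fork (up to 21 mm high, to 73 mm along -x). Blind bore 14.4 mm wide. A thumbscrew knob, 12 mm in diameter, sticks out along +x to 30 mm from the axis, 15 mm below the rim. Keep the force between it and the post or collar under 30 N. Origin: centre of the underside.
- holder_rim (a point): Centre of the bore's mouth at the rim, with a lead-in cone 2 mm wide. A spring plunger 15 mm down presses the post sideways with 4 N: it does not drop in but slides with 2 to 6 N of drag. The bore ends on the head of the fixing screw, not measured: anywhere from 26 to 46 mm below the rim.
- post_rack: Grey plastic block, 60 mm (x) by 190 mm (y) by 35 mm high, fixed, with three upright holes 16 mm in diameter and 28 mm deep in a line at y = -60, 0 and +60 mm; a post stands loosely in each. Origin: centre of the underside.
- spare_post_long: Bare steel post, 12.7 mm in diameter, 100 mm long, standing in the rack: not to be moved. Origin: centre of its foot.
- spare_post_short: Bare steel post, 12.7 mm in diameter, 65 mm long, standing in the rack: not to be moved. Origin: centre of its foot.
- ball_driver: Ball driver with a black handle, 180 mm long, lying on the table along its x: not to be moved. Origin: under its middle.
- lab_jack: Blue lab jack, 90 mm (x) by 70 mm (y) by 70 mm high, with a black knob on its -x side; fixed. Origin: centre of the underside.
Mind the look-alikes: they are no part of the job. What is shaped like the adapter_post but blue, green or orange is not meant.

How it is judged (in metres and radians):
On the way, in this order (a step that is already met when the one before it is completed fails the run):
1. the post's foot is in the bore, 8 mm or more below the rim (horizontal distance between post_foot and holder_rim below 0.004 m and z of post_foot in the frame of holder_rim below -0.008 m), for 0.05 s.
2. the post stands on the bottom of the bore (horizontal distance between post_foot and holder_rim below 0.004 m and distance between post_foot and fixing_screw_c0 below 0.0048 m), for 0.2 s.
At the end, for the whole second after the job is handed in: The post stands upright and at rest in the holder, its foot within about 1.5 mm of the bottom of the bore (the fixing screw's head, whose centre lies 3 mm under its top), with the collar's underside within 1.8 mm of the holder's rim (all of step 2 and angle between adapter_post's own z axis and vertical below 0.08 rad and z of collar_under in the frame of holder_rim below 0.0018 m and linear speed of adapter_post below 0.02 m/s); the robot touches nothing.
It fails at once if the post or its collar presses on the holder with more than 30 N (contact force between adapter_post and post_holder above 30 N).
It fails at once if the post is rammed on the bottom of the bore with more than 30 N (contact force between adapter_post and fixing_screw_c0 above 30 N).
It fails at once if a spare post is moved (distance of any of spare_post_long, spare_post_short from where it was at the start of the episode above 0.015 m).
It fails at once if the ball driver is moved (distance of ball_driver from where it was at the start of the episode above 0.02 m).
It also fails if it takes over 59 s, if anything falls off the work surface, if the arm or the gripper's body presses on something with over 40 N, if the wrist force passes 120 N, or if a joint passes its speed limit or range.

ROBOT

A 7-joint arm with a two-finger parallel gripper is mounted at the origin on the work surface. World frame = base frame: x ahead of the robot, y to its left, z up, the work surface at z = 0. Lengths are in mm, angles in rad, forces in N, time in s.
With the tool pointing down it reaches from about 400 to 850 mm from the base axis. Payload 4.5 kg.
Tool frame: the origin (TCP) lies midway between the tips of the shut fingers; the grasp point (between the pads) lies 19 mm behind it (env.tcp_to_grasp is the distance from the TCP to the grasp point, in mm); z points along the fingers, y is the line along which they close (so a half turn about z gives the same grasp; the last joint's range is limited). The gripper opens to 85 mm and grips with 20 to 120 N. Pads are 22 mm wide; open, the fingers measure 114 mm over their backs; the gripper's body (76 mm by 85 mm) begins 54 mm behind the grasp point. The pads swing forward as they close: fully open they stand 13 mm farther back than shut.
Start: joints at [1.145, 0.689, -0.195, 1.565, 0.157, 0.902, -0.215], TCP at [277.387, -560.099, 231.317] pointing down, gripper open.
Joint ranges: [-3.01, 3.01], [-0.46, 2.08], [-1.47, 1.51], [0.13, 2.56], [-1, 4.14], [0.04, 2.09], [-2.66, 2.66]. Speed limits (rad/s): [2.57, 2.57, 3.14, 3.14, 3.14, 3.14, 3.14].

INTERFACE

Orientations are given as a 3x3 rotation matrix whose columns are the frame's x, y, z axes.
In Python, from rig import env gives the robot as it stands. The module is installed in compiled form; this text tells all that it offers.
- The arm moves only by the tool move_arm, never from a script. Its argument "rows" is a list of rows, each an object of numbers: "x", "y", "z": the shift along the tool's x, y, z in mm; "yaw": the turn about the tool's z in rad. In form: [{"x": .., "y": .., "z": .., "yaw": ..}, ...]. A call has 1 to 10 rows; each row shifts and turns the commanded pose from where the row before left it, along the tool's axes as they then stand; what a row does not reach is not made up. A row lasts 1/12 s, in which the tool goes at most 41.7 mm and 7.16 degrees, less where a joint would pass 70% of its speed; a pose out of reach is approached as far as the arm can. A call with a gripper value outside its range is refused whole. "grip" is the finger opening in mm, from 0 to 85.4, set as the call begins (left out, the last holds). The fingers move at their own pace and stop on an object; the grip force is fixed at half the most. Time passes only in rows, so rows that do not move let the fingers close. It gives the time, the measured TCP pose, the force, the opening and the grip force at its end, in the units of the state.
- env.get_obs(): the state, without advancing time (a new reading comes with each control period).
- env.read_camera(name): name is "scene" or "top"; returns the picture (480x640x3 uint8, red, green, blue); there is no depth.
- env.camera_model(name): a dict with "intrinsics" (3x3 intrinsics, pixels), "R" (3x3) and "t" (3): a world point X has camera coordinates R X + t. Camera axes: x right, y down, z forward; pixel columns grow to the right and rows downward; lengths in mm; the calibration is good to about 2 mm. A picture is of the moment at which its call begins. camera_model takes no time and is no camera call.
- env.hand_in(): hands the job in; it is judged then, once.
Trained networks look in the newest picture that a camera, given by its name, has taken for a name from the list of things; names that differ only in an ending like _2 or _b are one class to them, and where a whole thing is asked for, a point or a joint stands for the part that bears it (a point fixed in the world has none). Each returns a list of dicts, best first, with "conf" (0 to 1); they miss things now and then, are a little off and sometimes report something else, mostly with a low value. They report only what shows in the picture. A call takes as long as a camera call. They do not tell look-alikes from the thing itself.
- env.recognise(camera, name): "box" ([left, top, right, bottom] in pixels, round what is visible of it).
- env.trace(camera, name): "mask" (480x640 bool, what is visible of it) and "box" ([left, top, right, bottom] in pixels, round what is visible of it).
The state is a dict: "t": time; "joint_pos": joint angles; "joint_vel": joint speeds; "tau": joint torques, N m; "tcp_pos": TCP position; "tool_rot": TCP orientation; "ft_force": force on the tool from outside, world axes, zero at the start; "ft_torque": the same for the moment, N m; "finger_gap": opening from 0.0 (shut) to 1.0 (fully open); "grasp_force": force on a finger pad.
Only numpy, scipy, OpenCV 4.12 (cv2) and the standard library are available. Lean on these libraries where they do the work, as an engineer would, in place of code of your own. Each camera call takes 0.05 s, during which the arm holds its last target. There are 200 camera calls.

## Working session

There is one attempt and no reset: what is moved stays moved. The work goes in short steps, Python scripts to look and compute and a tool call to move; the robot and the scene stay as the last step left them, time stands still between calls to the robot, and variables do not carry over. Pictures are saved under pics/ and viewed, at most 10 in all, crops included, and the job is handed in when it is done.

Besides the shell and the picture viewer there is one more tool, called after "Call:" as name(argument=value, ...) on one line, values as JSON. move_arm: Moves the arm, as the interface text tells. Its arguments: {"type":"object","properties":{"rows":{"type":"array"},"grip":{"type":"number"}},"required":["rows"]}

```bash
mkdir -p pics; python3 - <<'E'
from rig import env
import cv2,numpy as np
o=env.get_obs();print(o['t'],o['tcp_pos'],np.round(o['tool_rot'],3).tolist(),env.tcp_to_grasp)
for c in("scene","top"):
    im=env.read_camera(c);cv2.imwrite(f'pics/{c}0.png',im[:,:,::-1])
    m=env.camera_model(c);print(c,np.round(m['intrinsics'],1).tolist(),np.round(m['R'],3).tolist(),np.round(m['t'],1))
    for n in("adapter_post","collar","post_holder","post_rack","spare_post_long","spare_post_short","ball_driver","lab_jack"):
        print(n,[(round(d['conf'],2),np.round(d['box']).tolist()) for d in env.recognise(c,n)][:4])
E
```

```text
0.0 [ 277.03434464 -559.4917447   230.46789072] [[0.896, 0.444, -0.001], [0.444, -0.896, 0.002], [-0.0, -0.002, -1.0]] 18.700000000000003
scene [[462.8, 0.0, 321.6], [0.0, 462.8, 232.5], [0.0, 0.0, 1.0]] [[-0.32, 0.947, -0.017], [0.552, 0.172, -0.816], [-0.77, -0.27, -0.578]] [ 182.1 -279.  1351.3]
adapter_post [(0.93, [433.0, 252.0, 456.0, 306.0]), (0.89, [523.0, 231.0, 546.0, 284.0]), (0.67, [477.0, 259.0, 512.0, 314.0])]
collar [(0.8, [460.0, 237.0, 477.0, 253.0]), (0.65, [522.0, 247.0, 545.0, 263.0]), (0.57, [434.0, 271.0, 454.0, 287.0]), (0.5, [481.0, 273.0, 502.0, 294.0])]
post_holder [(0.9, [224.0, 196.0, 250.0, 238.0])]
post_rack [(0.58, [381.0, 221.0, 492.0, 289.0])]
spare_post_long [(0.62, [407.0, 201.0, 415.0, 237.0])]
spare_post_short [(0.65, [432.0, 227.0, 444.0, 248.0])]
ball_driver [(0.76, [313.0, 208.0, 343.0, 265.0])]
lab_jack [(0.9, [238.0, 292.0, 307.0, 375.0]), (0.4, [457.0, 220.0, 482.0, 263.0])]
top [[499.3, 0.0, 325.3], [0.0, 499.3, 240.6], [0.0, 0.0, 1.0]] [[0.012, -1.0, -0.014], [-0.996, -0.011, -0.094], [0.093, 0.015, -0.996]] [  45.   660.4 1013.7]
adapter_post [(0.75, [224.0, 233.0, 244.0, 253.0]), (0.59, [204.0, 278.0, 227.0, 298.0]), (0.53, [200.0, 271.0, 297.0, 329.0])]
collar [(0.68, [210.0, 282.0, 228.0, 300.0]), (0.62, [231.0, 235.0, 242.0, 248.0]), (0.61, [165.0, 283.0, 176.0, 297.0])]
post_holder [(0.8, [427.0, 275.0, 459.0, 326.0])]
post_rack [(0.69, [201.0, 270.0, 296.0, 330.0])]
spare_post_long [(0.53, [266.0, 309.0, 275.0, 316.0])]
spare_post_short [(0.62, [242.0, 294.0, 252.0, 304.0])]
ball_driver [(0.78, [344.0, 258.0, 361.0, 348.0])]
lab_jack [(0.92, [331.0, 137.0, 364.0, 195.0]), (0.61, [205.0, 285.0, 227.0, 299.0])]
```

View pics/scene0.png

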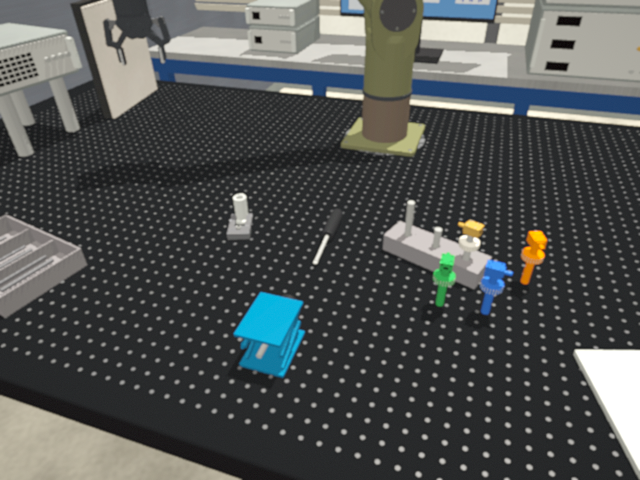

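View pics/top0.png

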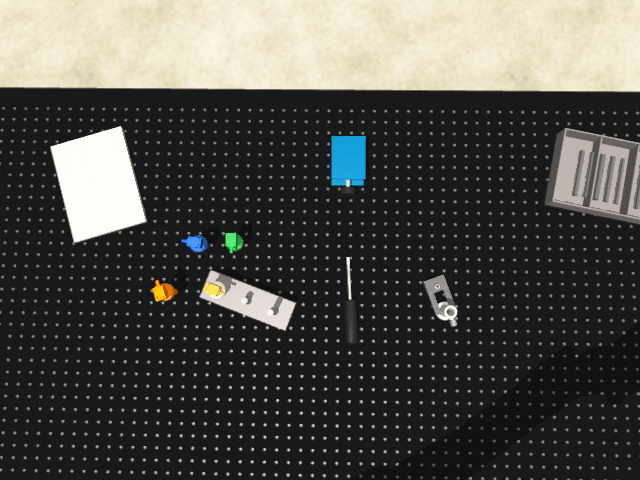

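Candidates in the scene picture:
- brass/white post in the rack at (471,232)
- green look-alike at (445,280)
- blue look-alike at (491,288)
- orange look-alike at (534,257)

I choose the brass one in the rack (top picture: 214,289). The holder is at scene (240,205) and top (450,312).

```bash
cat > h.py <<'E'
import cv2,numpy as np
from rig import env
def ray(c,uv):
    m=env.camera_model(c);R=np.array(m['R']);t=np.array(m['t'])
    d=R.T@np.linalg.inv(m['intrinsics'])@np.array([uv[0],uv[1],1.]);return -R.T@t,d
def onz(c,uv,z):
    o,d=ray(c,uv);return o+d*(z-o[2])/d[2]
def proj(c,X):
    m=env.camera_model(c);p=np.array(m['intrinsics'])@(np.array(m['R'])@np.array(X,float)+np.array(m['t']));return p[:2]/p[2]
def tri(u1,u2):
    (o1,d1),(o2,d2)=ray('scene',u1),ray('top',u2)
    s=np.linalg.lstsq(np.c_[d1,-d2],o2-o1,rcond=None)[0]
    a,b=o1+s[0]*d1,o2+s[1]*d2;return (a+b)/2,np.linalg.norm(a-b)
def brass(im,box):
    h=cv2.cvtColor(im,cv2.COLOR_RGB2HSV);m=cv2.inRange(h,(12,90,90),(30,255,255))
    k=np.zeros_like(m);x0,y0,x1,y1=box;k[y0:y1,x0:x1]=m[y0:y1,x0:x1];return k
E
python3 - <<'E'
from h import *
T=env.read_camera('top');S=env.read_camera('scene')
a=cv2.resize(S[190:270,430:510],(400,400),interpolation=2);b=cv2.resize(T[265:335,195:265],(400,400),interpolation=2)
c=cv2.resize(T[270:330,415:475],(400,300),interpolation=2)[:,:];d=cv2.resize(S[185:245,210:270],(400,300),interpolation=2)
c=cv2.resize(T[270:330,410:490],(400,300),interpolation=2);d=cv2.resize(S[185:245,200:280],(400,300),interpolation=2)
cv2.imwrite('pics/crop.png',cv2.resize(np.vstack([np.hstack([a[:300],b[:300]]),np.hstack([d,c])]),(800,600))[:,:,::-1])
k=brass(T,(195,265,240,310));p=np.argwhere(k)[:,::-1]
w=np.array([onz('top',q,105)[:2] for q in p]);print(len(p),w.mean(0),cv2.minAreaRect(w.astype(np.float32)))
ks=brass(S,(440,205,500,245));q=np.argwhere(ks)[:,::-1];print(len(q),q.min(0),q.max(0),q.mean(0),p.mean(0),tri(q.mean(0),p.mean(0)))
for cam in('scene','top'):
    for n in('post_holder','post_rack'):
        d=env.trace(cam,n)[0];m=d['mask'];pp=np.argwhere(m)[:,::-1];print(cam,n,d['conf'],np.round(d['box']),pp.mean(0))
        if n=='post_rack' and cam=='top':
            ww=np.array([onz('top',q,35)[:2] for q in pp]);print(cv2.minAreaRect(ww.astype(np.float32)))
E
```

```text
179 [556.03022561 267.96603373] ((554.6220703125, 264.708740234375), (40.20368194580078, 20.24428939819336), 69.2602767944336)
342 [457 219] [484 237] [471.47368421 227.52631579] [212.80446927 289.32402235] (array([556.05096303, 268.45666758, 101.04668338]), np.float64(0.8788416852250797))
scene post_holder 0.56 [226. 197. 252. 237.] [239.7613489  220.35538262]
scene post_rack 0.76 [383. 220. 493. 288.] [434.10418071 253.21476736]
top post_holder 0.89 [425. 276. 458. 330.] [441.1256656  298.35569755]
top post_rack 0.57 [202. 270. 297. 329.] [251.92335915 300.45209947]
((537.3833618164062, 210.20654296875), (192.7024688720703, 67.25008392333984), 69.29452514648438)
```

View pics/crop.png

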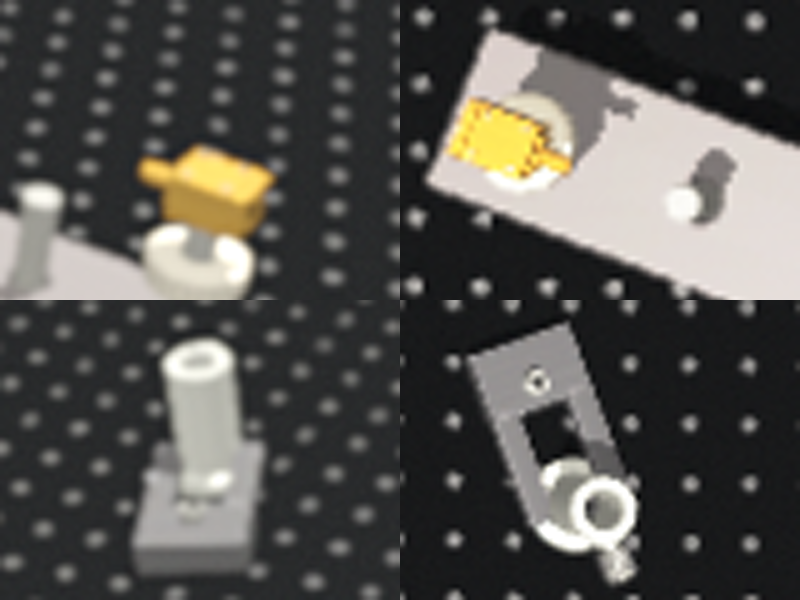

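The crop shows the brass adapter on its white-collared post in the rack's end hole (top 212,289), connector pointing to −y. The holder's bore is at top (450,312) and scene (240,197). Next I'll fit both poses.

```bash
cat >> h.py <<'E'
from scipy.optimize import minimize
def hullmask(c,pts):
    f=8;p=np.array([proj(c,x) for x in pts]);h=cv2.convexHull((p*f).astype(np.float32)).astype(np.int32)
    return h,f
def render(c,x,y,z,yaw,off):
    # antialiased silhouette of the adapter on a crop
    R=np.array([[np.cos(yaw),-np.sin(yaw),0],[np.sin(yaw),np.cos(yaw),0],[0,0,1]])
    out=np.zeros((80*6,80*6),np.uint8)
    for lo,hi in(((-15,-10,-9),(15,10,9)),((-24,-4,-4),(-15,4,4))):
        P=[R@np.array([a,b,d])+[x,y,z] for a in(lo[0],hi[0]) for b in(lo[1],hi[1]) for d in(lo[2],hi[2])]
        p=np.array([(proj(c,q)-off+.5)*6 for q in P]).astype(np.float32)
        cv2.fillConvexPoly(out,cv2.convexHull(p).astype(np.int32),255)
    return cv2.resize(out,(80,80),interpolation=cv2.INTER_AREA)/255.
def fit(masks,x0,fixed_z=None):
    def cost(v):
        s=0
        for c,(k,off) in masks.items():
            s+=np.sum((render(c,v[0],v[1],v[2] if fixed_z is None else fixed_z,v[-1],off)-k)**2)
        return s
    sim=[x0]+[np.array(x0)+np.eye(len(x0))[i]*(.15 if i==len(x0)-1 else 5) for i in range(len(x0))]
    r=minimize(cost,x0,method='Nelder-Mead',options=dict(initial_simplex=sim));return r.x,r.fun
E
python3 - <<'E'
from h import *
T=env.read_camera('top');S=env.read_camera('scene')
mt=brass(T,(195,265,240,310))[250:330,175:255]/255.;ms=brass(S,(440,205,500,245))[190:270,430:510]/255.
M={'top':(mt,np.array([175,250])),'scene':(ms,np.array([430,190]))}
print(fit(M,[556,265,98,1.2]));print(fit({'top':M['top']},[556,265,1.2],98));print(fit({'scene':M['scene']},[556,265,1.2],98))
print(tri((240,196.6),(450.4,312)),onz('top',(450.4,312),58),onz('scene',(240,196.6),58))
E
```

```text
Traceback (most recent call last):
  File "h.py", line 37, in fit
    r=minimize(cost,x0,method='Nelder-Mead',options=dict(initial_simplex=sim));return r.x,r.fun
  File "h.py", line 34, in cost
    s+=np.sum((render(c,v[0],v[1],v[2] if fixed_z is None else fixed_z,v[-1],off)-k)**2)
               ~~~~~~^^^^^^^^^^^^^^^^^^^^^^^^^^^^^^^^^^^^^^^^^^^^^^^^^^^^^^^^^^^^
  File "h.py", line 27, in render
    p=np.array([(proj(c,q)-off+.5)*6 for q in P]).astype(np.float32)
                 ~~~~^^^^^
  File "h.py", line 9, in proj
    m=env.camera_model(c);p=np.array(m['intrinsics'])@(np.array(m['R'])@np.array(X,float)+np.array(m['t']));return p[:2]/p[2]
ValueError: time passes only in moves, steps and waits
```

```bash
sed -i 's/env.camera_model(c)/CM(c)/; s/^def ray/from functools import lru_cache\nCM=lru_cache(env.camera_model)\ndef ray/' h.py
python3 - <<'E'
from h import *
T=env.read_camera('top');S=env.read_camera('scene')
mt=brass(T,(195,265,240,310))[250:330,175:255]/255.;ms=brass(S,(440,205,500,245))[190:270,430:510]/255.
M={'top':(mt,np.array([175,250])),'scene':(ms,np.array([430,190]))}
print(fit(M,[556,265,98,1.2]));print(fit({'top':M['top']},[556,265,1.2],98));print(fit({'scene':M['scene']},[556,265,1.2],98))
print(tri((240,196.6),(450.4,312)),onz('top',(450.4,312),58),onz('scene',(240,196.6),58),env.get_obs()['t'])
E
```

```text
(array([556.18169533, 269.626094  , 100.53835917,   1.21498688]), np.float64(46.544098423683195))
(array([556.00717797, 270.03152982,   1.22727817]), np.float64(24.829281045751635))
(array([551.71921738, 269.91509621,   1.28417953]), np.float64(18.788881199538636))
(array([ 516.06030667, -199.4278652 ,   57.79307862]), np.float64(1.8695776113208533)) [ 516.43881155 -200.25766651   58.        ] [ 516.25423091 -198.25127482   58.        ] 1.4
```

Call:
move_arm(rows=[{"x":25.7,"y":-25.8},{"x":25.7,"y":-25.8},{"x":25.7,"y":-25.8},{"x":25.7,"y":-25.8},{"x":25.7,"y":-25.8},{"x":25.7,"y":-25.8},{"x":25.7,"y":-25.8},{"x":25.7,"y":-25.8},{"x":25.7,"y":-25.8},{"x":25.7,"y":-25.8}], grip=85)

```text
$.rows[0]: bad value
```

Call:
move_arm(rows=[{"x":25.7,"y":-25.8},{"x":25.7,"y":-25.8},{"x":25.7,"y":-25.8},{"x":25.7,"y":-25.8},{"x":25.7,"y":-25.8},{"x":25.7,"y":-25.8},{"x":25.7,"y":-25.8},{"x":25.7,"y":-25.8},{"x":25.7,"y":-25.8},{"x":25.7,"y":-25.8}])

```text
$.rows[0]: bad value
```

Call:
move_arm(rows=[{"x":25.7,"y":-25.8},{"x":25.7,"y":-25.8},{"x":25.7,"y":-25.8},{"yaw":-0.12},{"yaw":-0.12},{"yaw":-0.12},{"yaw":-0.12},{"yaw":-0.12},{"yaw":-0.12},{"yaw":-0.039}])

```text
$.rows[0]: bad value
```

```bash
python3 - <<'E'
from h import *
o=env.get_obs();R=np.array(o['tool_rot']);p=np.array(o['tcp_pos']);print(o['t'],p,np.round(R,3).tolist(),o['joint_pos'],o['ft_force'])
print('to grasp x,y:',R.T@(np.array([555,269.5,98-18.7])-p), 'yaw err',np.arctan2(R[1,1],R[0,1])-(1.22-np.pi/2))
E
```

```text
1.4 [ 277.34985721 -560.10608871  231.32494283] [[0.896, 0.444, 0.0], [0.444, -0.896, -0.0], [-0.0, 0.0, -1.0]] [ 1.14484917  0.68908539 -0.19459747  1.56530313  0.15730698  0.90253172
 -0.21507279] [-0.61484419 -0.0640242  -0.33101269]
to grasp x,y: [ 616.96726092 -620.24078063  151.98756678] yaw err -0.7602005098397795
```

Call:
move_arm(rows=[{"x":25.7,"y":-25.8,"z":0,"yaw":0},{"x":25.7,"y":-25.8,"z":0,"yaw":0},{"x":25.7,"y":-25.8,"z":0,"yaw":0},{"x":25.7,"y":-25.8,"z":0,"yaw":0},{"x":25.7,"y":-25.8,"z":0,"yaw":0},{"x":25.7,"y":-25.8,"z":0,"yaw":0},{"x":25.7,"y":-25.8,"z":0,"yaw":0},{"x":25.7,"y":-25.8,"z":0,"yaw":0},{"x":25.7,"y":-25.8,"z":0,"yaw":0},{"x":25.7,"y":-25.8,"z":0,"yaw":0}], grip=85)

```text
t: 2.23
tcp_pos: [393.6, -213.3, 231.6]
tool_rot: [[0.896, 0.444, 0.001], [0.444, -0.896, -0.0], [0.001, 0.001, -1.0]]
ft_force: [0.3, 0.3, -0.7]
finger_gap: 0.995
grasp_force: 0.0
```

Call:
move_arm(rows=[{"x":25.7,"y":-25.8,"z":0,"yaw":0},{"x":25.7,"y":-25.8,"z":0,"yaw":0},{"x":25.7,"y":-25.8,"z":0,"yaw":0},{"x":25.7,"y":-25.8,"z":0,"yaw":0},{"x":25.7,"y":-25.8,"z":0,"yaw":0},{"x":25.7,"y":-25.8,"z":0,"yaw":0},{"x":25.7,"y":-25.8,"z":0,"yaw":0},{"x":25.7,"y":-25.8,"z":0,"yaw":0},{"x":25.7,"y":-25.8,"z":0,"yaw":0},{"x":25.7,"y":-25.8,"z":0,"yaw":0}])

```text
t: 3.07
tcp_pos: [509.4, 132.3, 231.5]
tool_rot: [[0.896, 0.444, 0.0], [0.444, -0.896, -0.0], [0.0, 0.0, -1.0]]
ft_force: [-0.0, -0.1, 0.5]
finger_gap: 0.996
grasp_force: 0.0
```

Call:
move_arm(rows=[{"x":25.7,"y":-25.8,"z":0,"yaw":0},{"x":25.7,"y":-25.8,"z":0,"yaw":0},{"x":25.7,"y":-25.8,"z":0,"yaw":0},{"x":0,"y":0,"z":0,"yaw":-0.12},{"x":0,"y":0,"z":0,"yaw":-0.12},{"x":0,"y":0,"z":0,"yaw":-0.12},{"x":0,"y":0,"z":0,"yaw":-0.12},{"x":0,"y":0,"z":0,"yaw":-0.12},{"x":0,"y":0,"z":0,"yaw":-0.12},{"x":0,"y":0,"z":0,"yaw":-0.04}])

```text
t: 3.9
tcp_pos: [543.8, 233.9, 231.3]
tool_rot: [[0.339, 0.941, 0.0], [0.941, -0.339, 0.0], [0.0, 0.0, -1.0]]
ft_force: [-0.8, -0.0, 0.3]
finger_gap: 0.998
grasp_force: 0.0
```

```bash
python3 - <<'E'
from h import *
o=env.get_obs();R=np.array(o['tool_rot']);p=np.array(o['tcp_pos']);print(o['t'],p,np.round(R,3).tolist(),o['joint_pos'],o['ft_force'])
print('to grasp x,y:',R.T@(np.array([555,269.5,98+18.7-37.4])-p), 'yaw err',np.arctan2(R[1,1],R[0,1])-(1.22-np.pi/2))
E
```

```text
3.9 [543.83314287 233.87885592 231.28441538] [[0.339, 0.941, 0.0], [0.941, -0.339, 0.0], [0.0, 0.0, -1.0]] [-0.29531609  0.65491098 -0.32631888  1.6647691   0.25941597  0.86464529
 -1.0738533 ] [-0.76923098 -0.01130275  0.2557295 ]
to grasp x,y: [ 37.27781158  -1.5685927  151.98924766] yaw err 0.005002733705657958
```

Call:
move_arm(rows=[{"x":20,"y":-1.5,"z":0,"yaw":0},{"x":17,"y":0,"z":0,"yaw":0},{"x":0,"y":0,"z":25,"yaw":0},{"x":0,"y":0,"z":25,"yaw":0},{"x":0,"y":0,"z":25,"yaw":0},{"x":0,"y":0,"z":25,"yaw":0},{"x":0,"y":0,"z":20,"yaw":0},{"x":0,"y":0,"z":15,"yaw":0},{"x":0,"y":0,"z":14,"yaw":0},{"x":0,"y":0,"z":0,"yaw":0}])

```text
t: 4.73
tcp_pos: [553.4, 268.2, 79.5]
tool_rot: [[0.344, 0.939, -0.004], [0.939, -0.344, -0.003], [-0.004, -0.003, -1.0]]
ft_force: [0.2, -0.5, -0.9]
finger_gap: 0.997
grasp_force: 0.0
```

```bash
python3 - <<'E'
from h import *
o=env.get_obs();R=np.array(o['tool_rot']);p=np.array(o['tcp_pos']);print(o['t'],p,o['ft_force'])
T=env.read_camera('top');S=env.read_camera('scene')
print('to grasp x,y:',R.T@(np.array([555,269.5,82])-p))
a=cv2.resize(S[190:270,430:510],(400,400),interpolation=2);b=cv2.resize(T[250:330,175:255],(400,400),interpolation=2)
cv2.imwrite('pics/pre.png',np.hstack([a,b])[:,:,::-1])
E
```

```text
4.7333 [553.36596466 268.18987724  79.50600906] [ 0.21417562 -0.4901218  -0.88034873]
to grasp x,y: [ 1.78158898  1.07635903 -2.50477063]
```

View pics/pre.png

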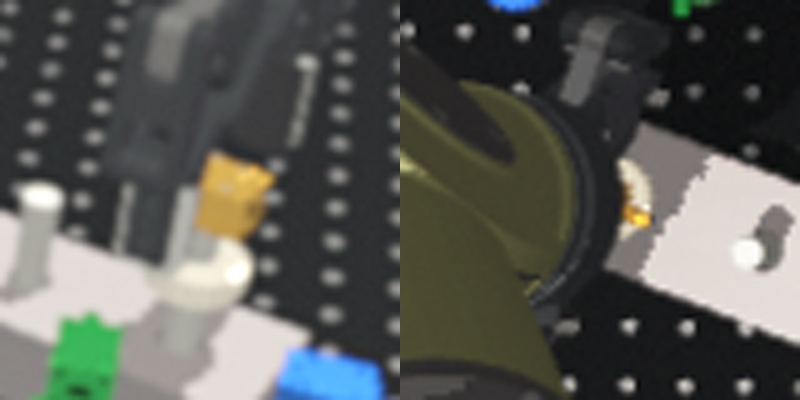

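The adapter (235,195 left) sits between the fingers, with the tips above the collar. Next: close.

Call:
move_arm(rows=[{"x":1,"y":1,"z":0,"yaw":0},{"x":0,"y":0,"z":-1,"yaw":0},{"x":0,"y":0,"z":0,"yaw":0},{"x":0,"y":0,"z":0,"yaw":0},{"x":0,"y":0,"z":0,"yaw":0},{"x":0,"y":0,"z":0,"yaw":0},{"x":0,"y":0,"z":0,"yaw":0},{"x":0,"y":0,"z":0,"yaw":0},{"x":0,"y":0,"z":0,"yaw":0},{"x":0,"y":0,"z":0,"yaw":0}], grip=10)

```text
t: 5.67
tcp_pos: [556.5, 270.1, 83.9]
tool_rot: [[0.344, 0.939, 0.001], [0.939, -0.344, 0.0], [0.0, 0.0, -1.0]]
ft_force: [-0.6, -0.1, 6.4]
finger_gap: 0.218
grasp_force: 58.8
```

Call:
move_arm(rows=[{"x":0,"y":0,"z":-4,"yaw":0},{"x":0,"y":0,"z":-8,"yaw":0},{"x":0,"y":0,"z":-14,"yaw":0},{"x":0,"y":0,"z":-16,"yaw":0},{"x":0,"y":0,"z":-18,"yaw":0},{"x":0,"y":0,"z":-20,"yaw":0},{"x":0,"y":0,"z":-20,"yaw":0},{"x":0,"y":0,"z":-20,"yaw":0},{"x":0,"y":0,"z":-10,"yaw":0},{"x":0,"y":0,"z":0,"yaw":0}])

```text
t: 6.5
tcp_pos: [557.7, 270.6, 215.9]
tool_rot: [[0.344, 0.939, 0.004], [0.939, -0.344, 0.002], [0.004, 0.003, -1.0]]
ft_force: [0.2, -0.6, -0.7]
finger_gap: 0.221
grasp_force: 58.7
```

```bash
python3 - <<'E'
from h import *
o=env.get_obs();R=np.array(o['tool_rot']);p=np.array(o['tcp_pos']);print(o['t'],p,o['ft_force'],o['finger_gap'])
print('to holder tool xy:',R.T@(np.array([516.3,-199.5,p[2]])-p))
E
```

```text
6.5 [557.72016777 270.63534932 215.89272551] [ 0.2082496  -0.55148353 -0.73860851] 0.2211185401358138
to holder tool xy: [-455.66946203  122.90800348   -1.35684718]
```

Call:
move_arm(rows=[{"x":-15,"y":4,"z":0,"yaw":0},{"x":-28,"y":8,"z":0,"yaw":0},{"x":-28,"y":8,"z":0,"yaw":0},{"x":-28,"y":8,"z":0,"yaw":0},{"x":-28,"y":8,"z":0,"yaw":0},{"x":-28,"y":8,"z":0,"yaw":0},{"x":-28,"y":8,"z":0,"yaw":0},{"x":-28,"y":8,"z":0,"yaw":0},{"x":-28,"y":8,"z":0,"yaw":0},{"x":-28,"y":8,"z":0,"yaw":0}])

```text
t: 7.33
tcp_pos: [533.9, -9.7, 211.8]
tool_rot: [[0.344, 0.939, -0.004], [0.939, -0.344, -0.001], [-0.002, -0.003, -1.0]]
ft_force: [0.8, -0.2, -1.3]
finger_gap: 0.218
grasp_force: 58.7
```

Call:
move_arm(rows=[{"x":-28,"y":8,"z":0,"yaw":0},{"x":-28,"y":7,"z":0,"yaw":0},{"x":-28,"y":7,"z":0,"yaw":0},{"x":-28,"y":7,"z":0,"yaw":0},{"x":-28,"y":7,"z":0,"yaw":0},{"x":-28,"y":7,"z":0,"yaw":0},{"x":-20,"y":4,"z":0,"yaw":0},{"x":0,"y":0,"z":20,"yaw":0},{"x":0,"y":0,"z":18,"yaw":0},{"x":0,"y":0,"z":0,"yaw":0}])

```text
t: 8.17
tcp_pos: [511.0, -200.4, 171.1]
tool_rot: [[0.345, 0.938, -0.009], [0.938, -0.345, 0.002], [-0.001, -0.009, -1.0]]
ft_force: [-0.7, 0.3, -1.6]
finger_gap: 0.217
grasp_force: 58.7
```

```bash
python3 - <<'E'
from h import *
o=env.get_obs();R=np.array(o['tool_rot']);p=np.array(o['tcp_pos']);print(o['t'],p,o['ft_force'],o['finger_gap'])
print('to holder tool xy:',R.T@(np.array([516.3,-199.5,p[2]])-p))
T=env.read_camera('top');S=env.read_camera('scene')
print('proj foot',proj('scene',p-[0,0,72-18.7]),proj('top',p))
a=cv2.resize(S[130:250,200:280],(400,600),interpolation=2);b=cv2.resize(T[260:380,400:480],(400,600),interpolation=2)
cv2.imwrite('pics/over.png',np.hstack([a,b])[:,:,::-1])
E
```

```text
8.1667 [ 511.00046251 -200.43160359  171.13273097] [-0.65591183  0.29990994 -1.63930468] 0.2173229502141703
to holder tool xy: [ 2.70439129  4.65156311 -0.04702443]
proj foot [236.72926361 169.91209552] [465.52795414 318.18364796]
```

View pics/over.png

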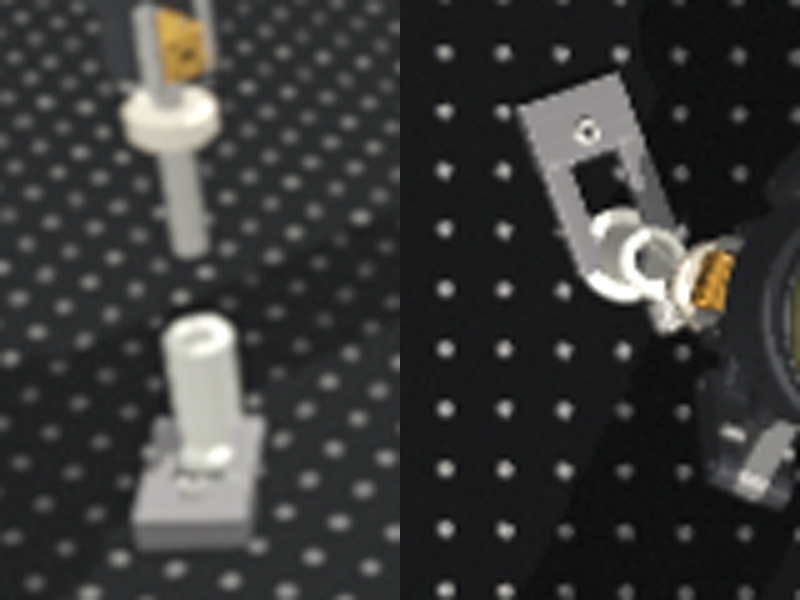

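The post is held, with its foot at scene (237.5,179.5) above the rim at (240,196). Top shows the collar at (457,315) beside the bore at (451,312).

```bash
python3 - <<'E'
from h import *
o=env.get_obs();R=np.array(o['tool_rot']);p=np.array(o['tcp_pos']);print(o['t'],p,np.round(R,4).tolist())
S=env.read_camera('scene');T=env.read_camera('top')
print('foot if vertical',proj('scene',[p[0],p[1],p[2]-76.9]),'onz',onz('scene',(237.6,179.4),p[2]-76.9))
print('rim',onz('scene',(240,196.4),58),onz('top',(450.8,312),58))
g=cv2.cvtColor(S,cv2.COLOR_RGB2GRAY).astype(float)
for r in list(range(160,184,2))+list(range(194,216,2)):
    row=g[r,225:255];w=np.clip(row-110,0,None);print(r,round((w*np.arange(225,255)).sum()/max(w.sum(),1),2),int(row.max()),int(w.astype(bool).sum()))
for n,c in(('collar','scene'),('collar','top'),('post_holder','scene'),('post_holder','top')):
    print(n,c,[(round(d['conf'],2),np.round(d['box'],1).tolist()) for d in env.recognise(c,n)][:2])
q=lambda z:proj('scene',[p[0],p[1],z]);print([np.round(q(z),1).tolist() for z in(94,110,126,140)])
print([np.round(proj('scene',[516.3,-199.5,z]),1).tolist() for z in(58,40,25)])
E
```

```text
8.2667 [ 513.76495257 -199.72356103  174.14666093] [[0.3438, 0.939, -0.0036], [0.939, -0.3438, 0.0009], [-0.0004, -0.0037, -1.0]]
foot if vertical [237.64606615 179.4954751 ] onz [ 513.42532623 -200.00302612   97.24666093]
rim [ 515.51327638 -198.62659893   58.        ] [ 516.44926525 -201.0570653    58.        ]
160 234.06 173 9
162 234.59 165 7
164 234.95 165 7
166 235.34 165 7
168 235.51 165 7
170 235.79 165 7
172 235.68 166 9
174 236.68 165 7
176 236.6 166 7
178 236.99 166 7
180 236.98 144 5
182 0.0 93 0
194 240.02 254 11
196 239.57 255 14
198 239.81 254 14
200 239.5 243 14
202 239.67 196 14
204 239.9 196 15
206 240.35 196 14
208 240.58 197 14
210 240.87 197 16
212 241.22 196 14
214 242.59 198 21
collar scene [(0.73, [227.7, 149.8, 241.1, 161.3]), (0.6, [437.1, 268.5, 458.4, 285.9])]
collar top [(0.61, [232.0, 232.5, 240.0, 251.4]), (0.53, [454.8, 306.5, 463.7, 321.2])]
post_holder scene [(0.68, [225.8, 195.3, 251.6, 237.1])]
post_holder top [(0.63, [424.7, 275.7, 458.6, 326.1])]
[[237.8, 180.9], [236.9, 174.0], [235.9, 167.0], [235.1, 160.7]]
[[239.5, 196.5], [240.5, 203.8], [241.3, 209.8]]
```

Call:
move_arm(rows=[{"x":0,"y":0,"z":10,"yaw":0},{"x":0,"y":0,"z":10,"yaw":0},{"x":0,"y":0,"z":8,"yaw":0},{"x":0,"y":0,"z":0,"yaw":0},{"x":0,"y":0,"z":0,"yaw":0},{"x":0,"y":0,"z":0,"yaw":0},{"x":0,"y":0,"z":0,"yaw":0},{"x":0,"y":0,"z":0,"yaw":0}])

```text
t: 9.23
tcp_pos: [515.7, -199.8, 147.6]
tool_rot: [[0.344, 0.939, 0.001], [0.939, -0.344, -0.0], [0.0, 0.001, -1.0]]
ft_force: [-0.8, 0.5, -1.2]
finger_gap: 0.219
grasp_force: 58.7
```

```bash
python3 - <<'E'
from h import *
o=env.get_obs();R=np.array(o['tool_rot']);p=np.array(o['tcp_pos']);print(o['t'],p,np.round(R,4).tolist(),o['ft_force'])
S=env.read_camera('scene');T=env.read_camera('top')
print(proj('scene',[p[0],p[1],p[2]-76.9]),R.T@(np.array([516.2,-199,p[2]])-p))
g=cv2.cvtColor(S,cv2.COLOR_RGB2GRAY).astype(float)
for r in range(168,216,3):
    row=g[r,225:255];w=np.clip(row-110,0,None);print(r,round((w*np.arange(225,255)).sum()/max(w.sum(),1),2),int(row.max()),int(w.astype(bool).sum()))
a=cv2.resize(S[160:220,200:280],(800,600),interpolation=2)
cv2.imwrite('pics/over2.png',a[:,:,::-1])
E
```

```text
9.2333 [ 515.69659795 -199.79400195  147.63015873] [[0.3439, 0.939, 0.0008], [0.939, -0.3439, -0.0003], [0.0, 0.0008, -1.0]] [-0.80385323  0.51363712 -1.20301128]
[238.73443405 191.11330089] [9.18686905e-01 1.99667384e-01 1.73661660e-04]
168 234.44 207 18
171 233.81 197 13
174 235.68 165 7
177 236.26 165 7
180 236.55 166 7
183 237.16 165 8
186 237.53 166 7
189 237.73 166 7
192 238.24 127 4
195 240.33 255 13
198 239.92 254 14
201 239.54 208 14
204 239.89 196 15
207 240.47 197 14
210 240.87 197 15
213 242.08 197 17
```

View pics/over2.png

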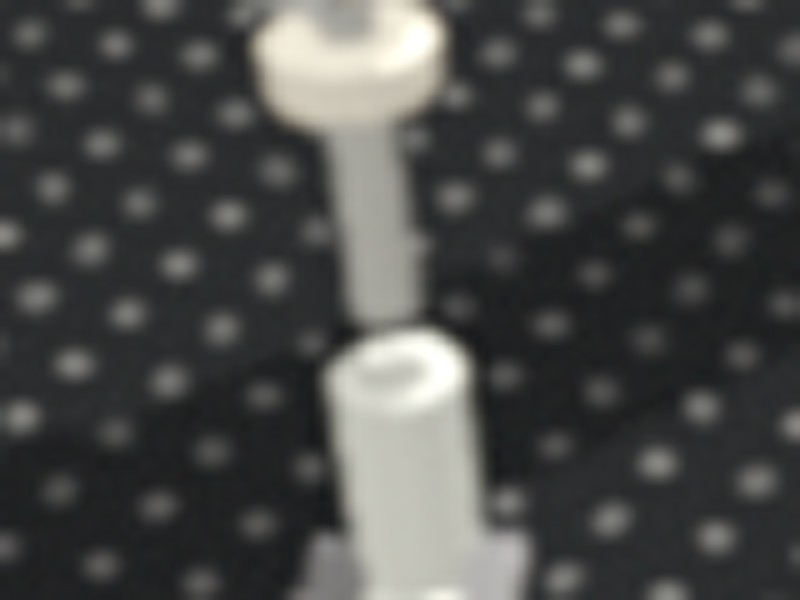

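The foot is at about (237.9,191) just above the rim at (239.3,196.4), which is about 1.2 mm off sideways. I'll correct that and descend to the rim.

Call:
move_arm(rows=[{"x":1.2,"y":-0.2,"z":3,"yaw":0},{"x":0,"y":0,"z":3,"yaw":0},{"x":0,"y":0,"z":3,"yaw":0},{"x":0,"y":0,"z":1,"yaw":0},{"x":0,"y":0,"z":1,"yaw":0},{"x":0,"y":0,"z":1,"yaw":0},{"x":0,"y":0,"z":0,"yaw":0}])

```text
t: 9.92
tcp_pos: [515.5, -198.5, 135.1]
tool_rot: [[0.344, 0.939, -0.0], [0.939, -0.344, 0.0], [-0.0, -0.0, -1.0]]
ft_force: [-0.7, -0.5, -1.5]
finger_gap: 0.223
grasp_force: 58.7
```

Call:
move_arm(rows=[{"x":0,"y":0,"z":0.7,"yaw":0},{"x":0,"y":0,"z":0.7,"yaw":0},{"x":0,"y":0,"z":0.6,"yaw":0},{"x":0,"y":0,"z":0,"yaw":0}])

```text
t: 10.25
tcp_pos: [515.6, -198.6, 133.2]
tool_rot: [[0.344, 0.939, -0.0], [0.939, -0.344, -0.0], [-0.0, -0.0, -1.0]]
ft_force: [0.5, -0.1, -1.6]
finger_gap: 0.221
grasp_force: 58.7
```

Call:
move_arm(rows=[{"x":0,"y":0,"z":0.7,"yaw":0},{"x":0,"y":0,"z":0.7,"yaw":0},{"x":0,"y":0,"z":0.6,"yaw":0},{"x":0,"y":0,"z":0,"yaw":0}])

```text
t: 10.58
tcp_pos: [516.1, -198.6, 131.4]
tool_rot: [[0.344, 0.939, 0.001], [0.939, -0.344, -0.0], [0.0, 0.001, -1.0]]
ft_force: [0.5, -0.8, -0.1]
finger_gap: 0.221
grasp_force: 58.8
```

Call:
move_arm(rows=[{"x":0,"y":0,"z":0.7,"yaw":0},{"x":0,"y":0,"z":0.7,"yaw":0},{"x":0,"y":0,"z":0.6,"yaw":0},{"x":0,"y":0,"z":0,"yaw":0}])

```text
t: 10.92
tcp_pos: [516.2, -198.6, 129.3]
tool_rot: [[0.344, 0.939, 0.001], [0.939, -0.344, -0.0], [0.0, 0.001, -1.0]]
ft_force: [1.3, -0.7, -1.5]
finger_gap: 0.222
grasp_force: 58.7
```

Call:
move_arm(rows=[{"x":0,"y":0,"z":1,"yaw":0},{"x":0,"y":0,"z":1,"yaw":0},{"x":0,"y":0,"z":1,"yaw":0},{"x":0,"y":0,"z":1,"yaw":0},{"x":0,"y":0,"z":0,"yaw":0}])

```text
t: 11.33
tcp_pos: [516.2, -198.6, 125.2]
tool_rot: [[0.344, 0.939, 0.001], [0.939, -0.344, -0.0], [0.0, 0.001, -1.0]]
ft_force: [2.6, -1.0, -1.2]
finger_gap: 0.218
grasp_force: 58.7
```

Call:
move_arm(rows=[{"x":0,"y":0,"z":1,"yaw":0},{"x":0,"y":0,"z":1,"yaw":0},{"x":0,"y":0,"z":1,"yaw":0},{"x":0,"y":0,"z":1,"yaw":0},{"x":0,"y":0,"z":0,"yaw":0}])

```text
t: 11.75
tcp_pos: [516.2, -198.5, 121.3]
tool_rot: [[0.344, 0.939, 0.001], [0.939, -0.344, -0.0], [0.0, 0.001, -1.0]]
ft_force: [3.5, -0.7, -0.4]
finger_gap: 0.222
grasp_force: 58.8
```

Call:
move_arm(rows=[{"x":0,"y":0,"z":1,"yaw":0},{"x":0,"y":0,"z":1,"yaw":0},{"x":0,"y":0,"z":1,"yaw":0},{"x":0,"y":0,"z":0,"yaw":0}])

```text
t: 12.08
tcp_pos: [516.4, -198.3, 118.3]
tool_rot: [[0.344, 0.939, 0.002], [0.939, -0.344, 0.0], [0.001, 0.002, -1.0]]
ft_force: [5.1, -0.3, -0.7]
finger_gap: 0.222
grasp_force: 58.9
```

Call:
move_arm(rows=[{"x":0.2,"y":0.6,"z":0,"yaw":0},{"x":0,"y":0,"z":0.7,"yaw":0},{"x":0,"y":0,"z":0.7,"yaw":0},{"x":0,"y":0,"z":0.6,"yaw":0},{"x":0,"y":0,"z":0,"yaw":0}])

```text
t: 12.5
tcp_pos: [516.4, -198.4, 116.1]
tool_rot: [[0.344, 0.939, 0.0], [0.939, -0.344, 0.0], [0.0, 0.0, -1.0]]
ft_force: [4.8, -0.3, -1.4]
finger_gap: 0.224
grasp_force: 58.8
```

Call:
move_arm(rows=[{"x":0,"y":0,"z":0.7,"yaw":0},{"x":0,"y":0,"z":0.7,"yaw":0},{"x":0,"y":0,"z":0.6,"yaw":0},{"x":0,"y":0,"z":0,"yaw":0}])

```text
t: 12.83
tcp_pos: [516.4, -198.5, 114.1]
tool_rot: [[0.344, 0.939, 0.0], [0.939, -0.344, 0.0], [0.0, 0.0, -1.0]]
ft_force: [6.5, 0.1, -1.1]
finger_gap: 0.224
grasp_force: 58.8
```

Call:
move_arm(rows=[{"x":0,"y":0,"z":0.7,"yaw":0},{"x":0,"y":0,"z":0.7,"yaw":0},{"x":0,"y":0,"z":0.6,"yaw":0},{"x":0,"y":0,"z":0,"yaw":0}])

```text
t: 13.17
tcp_pos: [516.3, -198.5, 112.1]
tool_rot: [[0.344, 0.939, 0.0], [0.939, -0.344, 0.0], [0.0, 0.0, -1.0]]
ft_force: [5.8, -0.4, -0.9]
finger_gap: 0.221
grasp_force: 58.7
```

```bash
python3 - <<'E'
from h import *
S=env.read_camera('scene');T=env.read_camera('top')
a=cv2.resize(S[150:230,200:280],(400,400),interpolation=2);b=cv2.resize(T[270:350,410:490],(400,400),interpolation=2)
cv2.imwrite('pics/in.png',np.hstack([a,b])[:,:,::-1])
E
```

```text
(no output)
```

View pics/in.png

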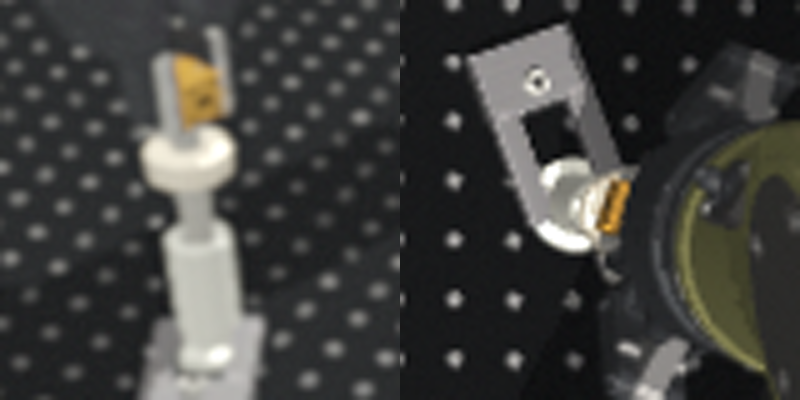

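The post is in the bore: foot well inside, collar still high at scene (237,183). I'll keep lowering.

Call:
move_arm(rows=[{"x":0.1,"y":0.3,"z":0.5,"yaw":0},{"x":0,"y":0,"z":0.5,"yaw":0},{"x":0,"y":0,"z":0.5,"yaw":0},{"x":0,"y":0,"z":0.5,"yaw":0},{"x":0,"y":0,"z":0,"yaw":0}])

```text
t: 13.68
tcp_pos: [516.5, -198.5, 110.1]
tool_rot: [[0.344, 0.939, -0.0], [0.939, -0.344, 0.0], [-0.0, -0.0, -1.0]]
ft_force: [5.6, -0.3, 0.1]
finger_gap: 0.223
grasp_force: 59.0
```

Call:
move_arm(rows=[{"x":0,"y":0,"z":0.5,"yaw":0},{"x":0,"y":0,"z":0.5,"yaw":0},{"x":0,"y":0,"z":0.5,"yaw":0},{"x":0,"y":0,"z":0,"yaw":0}])

```text
t: 14.02
tcp_pos: [516.5, -198.5, 108.6]
tool_rot: [[0.344, 0.939, -0.0], [0.939, -0.344, 0.0], [0.0, -0.0, -1.0]]
ft_force: [4.7, 0.2, -0.1]
finger_gap: 0.223
grasp_force: 58.9
```

Call:
move_arm(rows=[{"x":0,"y":0,"z":0.5,"yaw":0},{"x":0,"y":0,"z":0.5,"yaw":0},{"x":0,"y":0,"z":0.5,"yaw":0},{"x":0,"y":0,"z":0,"yaw":0}])

```text
t: 14.35
tcp_pos: [516.5, -198.5, 107.1]
tool_rot: [[0.344, 0.939, -0.0], [0.939, -0.344, 0.0], [-0.0, -0.0, -1.0]]
ft_force: [4.3, 0.9, -0.5]
finger_gap: 0.217
grasp_force: 58.9
```

Call:
move_arm(rows=[{"x":0,"y":0,"z":0.5,"yaw":0},{"x":0,"y":0,"z":0.5,"yaw":0},{"x":0,"y":0,"z":0.5,"yaw":0},{"x":0,"y":0,"z":0,"yaw":0}])

```text
t: 14.68
tcp_pos: [516.5, -198.5, 105.6]
tool_rot: [[0.344, 0.939, -0.0], [0.939, -0.344, 0.0], [-0.0, -0.0, -1.0]]
ft_force: [4.8, 0.3, -2.0]
finger_gap: 0.227
grasp_force: 58.8
```

Call:
move_arm(rows=[{"x":0,"y":0,"z":0.5,"yaw":0},{"x":0,"y":0,"z":0.5,"yaw":0},{"x":0,"y":0,"z":0.5,"yaw":0},{"x":0,"y":0,"z":0.5,"yaw":0},{"x":0,"y":0,"z":0,"yaw":0}])

```text
t: 15.1
tcp_pos: [516.5, -198.5, 103.6]
tool_rot: [[0.344, 0.939, -0.0], [0.939, -0.344, 0.0], [-0.0, -0.0, -1.0]]
ft_force: [5.4, 0.4, -1.3]
finger_gap: 0.221
grasp_force: 58.8
```

Call:
move_arm(rows=[{"x":0,"y":0,"z":0.5,"yaw":0},{"x":0,"y":0,"z":0.5,"yaw":0},{"x":0,"y":0,"z":0.5,"yaw":0},{"x":0,"y":0,"z":0.5,"yaw":0},{"x":0,"y":0,"z":0,"yaw":0}])

```text
t: 15.52
tcp_pos: [516.8, -198.5, 103.2]
tool_rot: [[0.344, 0.939, 0.001], [0.939, -0.344, -0.001], [-0.001, 0.001, -1.0]]
ft_force: [2.9, 0.9, 12.5]
finger_gap: 0.22
grasp_force: 60.7
```

Bottomed at 12.5 N, about 32 mm deep. I'll ease off, dwell, then release.

Call:
move_arm(rows=[{"x":0,"y":0,"z":0,"yaw":0},{"x":0,"y":0,"z":0,"yaw":0},{"x":0,"y":0,"z":0,"yaw":0},{"x":0,"y":0,"z":-0.5,"yaw":0},{"x":0,"y":0,"z":-0.4,"yaw":0},{"x":0,"y":0,"z":0,"yaw":0}])

```text
t: 16.02
tcp_pos: [516.7, -198.5, 103.3]
tool_rot: [[0.344, 0.939, 0.0], [0.939, -0.344, -0.0], [-0.0, 0.0, -1.0]]
ft_force: [3.2, 0.8, 7.9]
finger_gap: 0.223
grasp_force: 59.9
```

Call:
move_arm(rows=[{"x":0,"y":0,"z":0,"yaw":0},{"x":0,"y":0,"z":0,"yaw":0},{"x":0,"y":0,"z":0,"yaw":0},{"x":0,"y":0,"z":0,"yaw":0}], grip=24.5)

```text
t: 16.35
tcp_pos: [514.7, -198.9, 102.0]
tool_rot: [[0.344, 0.939, -0.004], [0.939, -0.344, -0.0], [-0.001, -0.003, -1.0]]
ft_force: [0.4, -0.4, 0.9]
finger_gap: 0.287
grasp_force: 0.0
```

Call:
move_arm(rows=[{"x":0,"y":0,"z":0,"yaw":0},{"x":0,"y":0,"z":0,"yaw":0},{"x":0,"y":0,"z":0,"yaw":0},{"x":0,"y":0,"z":0,"yaw":0}])

```text
t: 16.68
tcp_pos: [516.3, -198.6, 102.6]
tool_rot: [[0.344, 0.939, -0.001], [0.939, -0.344, -0.0], [-0.0, -0.001, -1.0]]
ft_force: [-0.2, 0.2, -0.3]
finger_gap: 0.285
grasp_force: 0.0
```

Call:
move_arm(rows=[{"x":0,"y":0,"z":2,"yaw":0},{"x":0,"y":0,"z":2,"yaw":0},{"x":0,"y":0,"z":2,"yaw":0},{"x":0,"y":0,"z":2,"yaw":0},{"x":0,"y":0,"z":2,"yaw":0},{"x":0,"y":0,"z":0,"yaw":0}])

```text
t: 17.18
tcp_pos: [516.4, -198.5, 92.3]
tool_rot: [[0.344, 0.939, -0.001], [0.939, -0.344, 0.0], [-0.0, -0.001, -1.0]]
ft_force: [-0.0, -0.4, 0.3]
finger_gap: 0.285
grasp_force: 0.0
```

Call:
move_arm(rows=[{"x":0,"y":0,"z":1,"yaw":0},{"x":0,"y":0,"z":1,"yaw":0},{"x":0,"y":0,"z":1,"yaw":0},{"x":0,"y":0,"z":1,"yaw":0},{"x":0,"y":0,"z":1,"yaw":0},{"x":0,"y":0,"z":0,"yaw":0}])

```text
t: 17.68
tcp_pos: [516.6, -198.6, 87.6]
tool_rot: [[0.344, 0.939, 0.0], [0.939, -0.344, -0.0], [-0.0, 0.0, -1.0]]
ft_force: [0.3, 0.2, 1.0]
finger_gap: 0.287
grasp_force: 0.1
```

Call:
move_arm(rows=[{"x":0,"y":0,"z":1,"yaw":0},{"x":0,"y":0,"z":1,"yaw":0},{"x":0,"y":0,"z":1,"yaw":0},{"x":0,"y":0,"z":1,"yaw":0},{"x":0,"y":0,"z":1,"yaw":0},{"x":0,"y":0,"z":0,"yaw":0}])

```text
t: 18.18
tcp_pos: [516.6, -198.5, 82.5]
tool_rot: [[0.344, 0.939, -0.0], [0.939, -0.344, -0.0], [-0.0, -0.0, -1.0]]
ft_force: [0.4, 0.4, 0.6]
finger_gap: 0.289
grasp_force: 0.0
```

Call:
move_arm(rows=[{"x":0,"y":0,"z":1,"yaw":0},{"x":0,"y":0,"z":1,"yaw":0},{"x":0,"y":0,"z":1,"yaw":0},{"x":0,"y":0,"z":1,"yaw":0},{"x":0,"y":0,"z":1,"yaw":0},{"x":0,"y":0,"z":1,"yaw":0},{"x":0,"y":0,"z":1,"yaw":0},{"x":0,"y":0,"z":1,"yaw":0},{"x":0,"y":0,"z":0,"yaw":0}])

```text
t: 18.93
tcp_pos: [516.5, -198.5, 74.5]
tool_rot: [[0.344, 0.939, -0.0], [0.939, -0.344, 0.0], [-0.0, -0.0, -1.0]]
ft_force: [0.1, -1.4, 0.3]
finger_gap: 0.289
grasp_force: 0.0
```

```bash
python3 - <<'E'
from h import *
S=env.read_camera('scene')
cv2.imwrite('pics/push.png',cv2.resize(S[150:225,195:285],(720,600),interpolation=2)[:,:,::-1]);print(env.get_obs()['ft_force'])
E
```

```text
[-0.151314   -0.41186212 -0.10393521]
```

View pics/push.png

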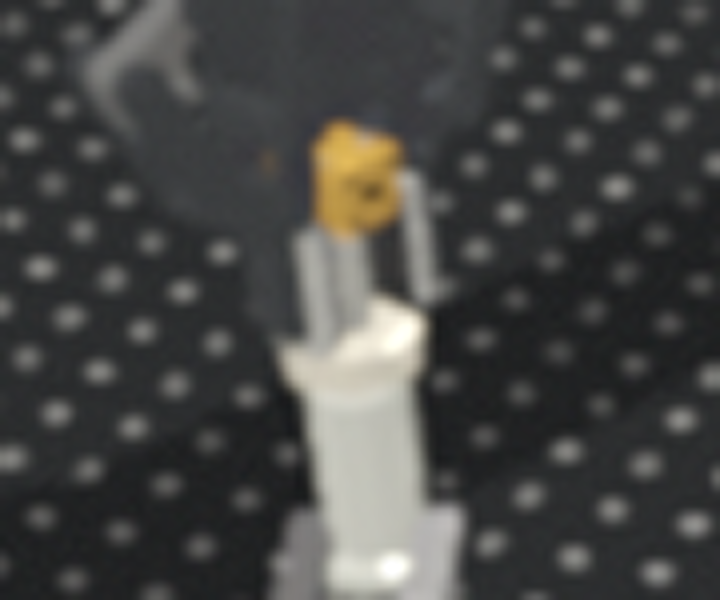

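The tips push the collar squarely; it's now just above the rim at about (238,197). I'll finish in small steps.

Call:
move_arm(rows=[{"x":0,"y":0,"z":0.6,"yaw":0},{"x":0,"y":0,"z":0.6,"yaw":0},{"x":0,"y":0,"z":0.6,"yaw":0},{"x":0,"y":0,"z":0,"yaw":0}])

```text
t: 19.32
tcp_pos: [516.4, -198.5, 72.8]
tool_rot: [[0.344, 0.939, -0.0], [0.939, -0.344, -0.0], [-0.0, -0.0, -1.0]]
ft_force: [-0.5, 0.7, 0.2]
finger_gap: 0.288
grasp_force: 0.2
```

Call:
move_arm(rows=[{"x":0,"y":0,"z":0.6,"yaw":0},{"x":0,"y":0,"z":0.6,"yaw":0},{"x":0,"y":0,"z":0.6,"yaw":0},{"x":0,"y":0,"z":0,"yaw":0}])

```text
t: 19.65
tcp_pos: [516.5, -198.5, 71.0]
tool_rot: [[0.344, 0.939, -0.0], [0.939, -0.344, 0.0], [-0.0, -0.0, -1.0]]
ft_force: [0.1, -0.0, 0.7]
finger_gap: 0.287
grasp_force: 0.2
```

Call:
move_arm(rows=[{"x":0,"y":0,"z":0.6,"yaw":0},{"x":0,"y":0,"z":0.6,"yaw":0},{"x":0,"y":0,"z":0.6,"yaw":0},{"x":0,"y":0,"z":0,"yaw":0}])

```text
t: 19.98
tcp_pos: [516.5, -198.6, 70.0]
tool_rot: [[0.344, 0.939, 0.0], [0.939, -0.344, -0.0], [-0.0, 0.0, -1.0]]
ft_force: [-1.7, 0.8, 7.0]
finger_gap: 0.285
grasp_force: 4.0
```

Call:
move_arm(rows=[{"x":0,"y":0,"z":0.4,"yaw":0},{"x":0,"y":0,"z":0,"yaw":0},{"x":0,"y":0,"z":0,"yaw":0}])

```text
t: 20.23
tcp_pos: [516.6, -198.6, 69.9]
tool_rot: [[0.344, 0.939, 0.0], [0.939, -0.344, -0.001], [-0.0, 0.001, -1.0]]
ft_force: [-3.0, 0.9, 11.9]
finger_gap: 0.286
grasp_force: 5.6
```

Call:
move_arm(rows=[{"x":0,"y":0,"z":-1,"yaw":0},{"x":0,"y":0,"z":-2,"yaw":0},{"x":0,"y":0,"z":0,"yaw":0}])

```text
t: 20.48
tcp_pos: [516.9, -198.6, 72.1]
tool_rot: [[0.344, 0.939, 0.001], [0.939, -0.344, -0.0], [0.0, 0.001, -1.0]]
ft_force: [0.7, -1.3, -0.1]
finger_gap: 0.289
grasp_force: 0.0
```

Call:
move_arm(rows=[{"x":0,"y":0,"z":0,"yaw":0},{"x":0,"y":0,"z":0,"yaw":0},{"x":0,"y":0,"z":0,"yaw":0},{"x":0,"y":0,"z":0,"yaw":0},{"x":0,"y":0,"z":-10,"yaw":0},{"x":0,"y":0,"z":-20,"yaw":0},{"x":0,"y":0,"z":-25,"yaw":0},{"x":0,"y":0,"z":-25,"yaw":0},{"x":0,"y":0,"z":-25,"yaw":0},{"x":0,"y":0,"z":-20,"yaw":0}], grip=60)

```text
t: 21.32
tcp_pos: [516.9, -198.5, 199.5]
tool_rot: [[0.344, 0.939, 0.002], [0.939, -0.344, -0.0], [0.0, 0.002, -1.0]]
ft_force: [0.2, 0.1, 0.5]
finger_gap: 0.696
grasp_force: 0.0
```

```bash
python3 - <<'E'
from h import *
S=env.read_camera('scene');o=env.get_obs();print(o['t'],o['tcp_pos'],o['ft_force'])
cv2.imwrite('pics/end.png',cv2.resize(S[150:225,195:285],(720,600),interpolation=2)[:,:,::-1])
E
```

```text
21.3667 [ 519.10529812 -199.03187517  202.77747311] [-0.12617269  0.07873069  1.67092891]
```

View pics/end.png

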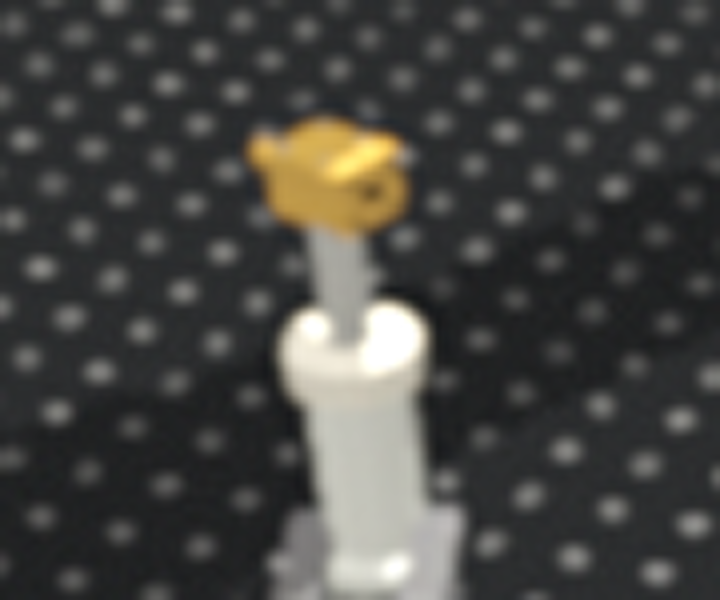

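The post stands upright with the collar seated on the rim at (239,196), and the gripper is clear above. I'll let the arm settle and hand in.

Call:
move_arm(rows=[{"x":0,"y":0,"z":-10,"yaw":0},{"x":0,"y":0,"z":0,"yaw":0},{"x":0,"y":0,"z":0,"yaw":0},{"x":0,"y":0,"z":0,"yaw":0}])

```text
t: 21.7
tcp_pos: [515.9, -198.4, 206.2]
tool_rot: [[0.344, 0.939, -0.002], [0.939, -0.344, 0.0], [-0.0, -0.002, -1.0]]
ft_force: [0.3, -0.7, -1.0]
finger_gap: 0.699
grasp_force: 0.0
```

```bash
python3 -c "
from rig import env
print(env.hand_in())"
```

```text
the job is handed in; nothing more can be done
None
```

The job is handed in at about 22 s, but it returned no verdict: by force readings the post bottomed about 32 mm deep (12.5 N), and the last picture shows the collar seated on the rim (about 12 N) with the gripper clear.

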